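Crank the ammonite's rotary stage on by one division

TASK

Two identical worm-drive rotary stages stand on the fossil preparation bench. On the one that carries the golden spiral ammonite, turn the hand crank clockwise (seen from above), several turns, until the long white line on its black turntable has come round by one division and points at the orange index; then let go of the crank. Leave the crank of the other stage, which carries the dark ribbed trilobite, as it is.

Things in the scene. Friction and masses are not known exactly. Their poses are not given: they have to be found in the camera images.
- am_knob (a point): Centre (half-way up, 125 mm above the bench) of the upright orange crank handle on the ammonite stage: cylinder 22 mm across, 46 mm tall, near the rim of a level aluminium handwheel 104 mm across whose face lies 25 mm below this point (hub: 6 mm higher). It spins freely on its pin, so a gripper of constant yaw can hold it and carry it round in a circle. Nothing else on the stage is above 110 mm.
- am_crank_axis (a point): On the vertical axis of that handwheel, level with the handle's middle. The handle circles it at 40 mm radius, needs about 2 N, stays where left. Its x axis points to the turntable's centre, 160 mm off, and on to the orange index. White base 340 x 180 mm, fixed; black turntable 160 mm across, top 56 mm high, 8 divisions: 1 bold white line, 7 grey ticks. The stage may be the left or the right one.
- am_table (a joint): Angle (rad) of the ammonite's turntable: 0 when its white line points at the orange index, negative while it has still to come, growing clockwise from above. Starts about one division (45 degrees) short, -0.95 to -0.62. It turns 1/18 of the crank's angle, same sense: a full clockwise turn of the crank adds 0.349 rad (20 degrees). No end stop nearby. The crank's own start angle is anything.
- tri_knob (a point): Centre of the same orange crank handle on the other stage, identical but carrying a dark ribbed trilobite on reddish rock. To be left as it is.

How it is judged:
On the way, in this order (a step that is already met when the one before it is completed fails the run):
1. the ammonite turntable is cranked part of the way, to within 25 degrees of the index (value of joint am_table between -0.44 and 0.175 rad).
2. the white line comes to the index (value of joint am_table between -0.175 and 0.175 rad), for 0.1 s.
At the end, for the whole second after the job is handed in: The ammonite turntable's white line is within 10 degrees (0.175 rad) of the orange index and at rest, and the trilobite stage's crank handle is within 20 mm of where it was (all of step 2 and velocity of joint am_table between -0.02 and 0.02 rad/s and distance of tri_knob from where it was at the start of the episode below 0.02 m); the robot touches nothing.
It fails at once if the trilobite stage's crank handle is moved by more than 20 mm (distance of tri_knob from where it was at the start of the episode above 0.02 m).
It also fails if it takes over 58 s, if anything falls off the work surface, if the arm or the gripper's body presses on something with over 40 N, if the wrist force passes 120 N, or if a joint passes its speed limit or range.

ROBOT

A 6-joint arm with a two-finger parallel gripper is mounted at the origin on the work surface. World frame = base frame: x ahead of the robot, y to its left, z up, the work surface at z = 0. Lengths are in m, angles in rad, forces in N, time in s.
With the tool pointing down it reaches from about 0.3 to 0.75 m from the base axis. Payload 8.5 kg.
Tool frame: the origin (TCP) lies midway between the tips of the shut fingers; the grasp point (between the pads) lies 19 mm behind it; z points along the fingers, x is the direction in which the jaws open and shut, and the axes are right-handed (so a half turn about z gives the same grasp; the last joint's range is limited). The gripper opens to 88 mm and grips with 3 to 60 N. Pads are 18 mm wide; open, the fingers measure 123 mm over their backs; the gripper's body (75 mm by 187 mm) begins 45 mm behind the grasp point.
Start: joints at [1.031, 0.381, 1.297, -0, 1.464, -0.215], TCP at [0.176, 0.521, 0.239] pointing down, gripper open.
Joint ranges: [-3.11, 3.11], [-0.89, 2.33], [0.22, 2.48], [-1.42, 4.56], [0.17, 2.85], [-2.88, 2.88]. Speed limits (rad/s): [2.39, 2.39, 3.14, 3.14, 3.14, 3.14].

INTERFACE

Orientations are given as a unit quaternion [x, y, z, w].
In Python, from station import telemetry, cams, order gives the robot as it stands.
- The arm moves only by the shell command python3 -m pendant 'ROWS' [FORCE]. ROWS is JSON, a list that holds one entry, the list of rows, each a list of 5 numbers: the shift along the tool's x, y, z in m, then the turn about the tool's z in degrees, then the opening, from 0 (shut) to 1 (fully open). A call has 1 to 5 rows; each row shifts and turns the pose as measured when the row begins, along the tool's axes as they then stand; what a row does not reach is not made up. A row lasts 1/12 s, in which the tool goes at most 41.7 mm and 7.16 degrees, less where a joint would pass 70% of its speed; a pose out of reach is approached as far as the arm can. A call is refused whole if a number of a shift passes 0.0417 or a number of a turn 7.16, either way. A call with a gripper value outside its range is refused whole. The fingers move at their own pace and stop on an object; FORCE is the grip in N (left out, the last holds). Time passes only in rows, so rows that do not move let the fingers close. It gives the time, the measured TCP pose, the force and the opening at its end, in the units of the state.
- telemetry.get_state(): the state, without advancing time (a new reading comes with each control period).
- cams.get_image(name): name is "scene" or "top" or "wrist"; returns (picture, depth): 384x512x3 uint8, red, green, blue; 384x512 float32, m along the optical axis (not along the pixel's ray), 0 where there is no reading.
- cams.camera_params(name): a dict with "camera_matrix" (3x3 intrinsics, pixels), "extrinsics" (4x4, takes a point from camera to world coordinates). Camera axes: x right, y down, z forward; pixel columns grow to the right and rows downward; lengths in m; the calibration is good to about 2 mm. A picture is of the moment at which its call begins: read the wrist's pose just before it. camera_params takes no time and is no camera call; for the wrist camera it gives the pose at the moment of the call.
- order.sign_off(): hands the job in, once; it reports no verdict.
Trained networks look in the newest picture that a camera, given by its name, has taken for a name from the list of things; names that differ only in an ending like _2 or _b are one class to them, and where a whole thing is asked for, a point or a joint stands for the part that bears it (a point fixed in the world has none). Each returns a list of dicts, best first, with "p" (0 to 1); they miss things now and then, are a little off and sometimes report something else, mostly with a low value. They report only what shows in the picture. A call takes as long as a camera call.
- cams.boxes_of(thing, camera): "bbox" ([left, top, width, height] in pixels, round what is visible of it).
- cams.mark_of(thing, camera): "at" ([row, column] in pixels: a listed point, or the origin of a listed thing).
The state is a dict: "t": time; "joint_pos": joint angles; "dq": joint speeds; "joint_efforts": joint torques, N m; "tcp_pos": TCP position; "tcp_rot": TCP orientation; "force": force on the tool from outside, world axes, zero at the start; "ft_torque": the same for the moment, N m; "opening": finger opening in m.
Only numpy, scipy, OpenCV 4.12 (cv2) and the standard library are available. Lean on these libraries where they do the work, as an engineer would, in place of code of your own. Each camera call takes 0.05 s, during which the arm holds its last target.

## Working session

There is one attempt and no reset: what is moved stays moved. The work goes in short steps, Python scripts to look and compute and a shell command to move; the robot and the scene stay as the last step left them, time stands still between calls to the robot, and variables do not carry over. Pictures are saved under pics/ and viewed, and the job is handed in when it is done.

```bash
mkdir -p pics; ls
python3 - <<'E'
from station import telemetry, cams
import cv2
print(telemetry.get_state())
for n in ("top","scene"):
    im,d=cams.get_image(n); cv2.imwrite(f"pics/{n}0.png",im[:,:,::-1])
    for t in("am_knob","am_crank_axis","tri_knob"):
        print(n,t,cams.mark_of(t,n)[:3])
    print(cams.camera_params(n))
E
```

```text
pics
{'t': 0.0, 'joint_pos': array([ 1.03070631e+00,  3.81168216e-01,  1.29823180e+00,  2.24687721e-05,
        1.46361726e+00, -2.15294409e-01]), 'dq': array([ 8.98616236e-05, -1.47341209e-04,  2.70984600e-04,  1.74239182e-04,
        2.24167960e-03,  3.14060516e-06]), 'joint_efforts': array([-2.41340749e-04, -4.37913287e+01, -2.24552071e+01,  7.13310717e-02,
        3.52981710e-02, -7.71982968e-05]), 'tcp_pos': array([0.17536096, 0.52100196, 0.23816246]), 'tcp_rot': array([ 8.12131982e-01,  5.83473338e-01, -6.58354508e-04,  2.72181298e-04]), 'force': array([ 0.57851894, -1.03588565, -0.89611114]), 'ft_torque': array([ 0.0531933 ,  0.00694104, -0.02259279]), 'opening': 0.08829558464608986}
top am_knob [{'at': [197.5, 352.4], 'p': 0.67}]
top am_crank_axis [{'at': [218.0, 352.0], 'p': 0.94}]
top tri_knob [{'at': [271.2, 126.5], 'p': 0.52}]
{'camera_matrix': array([[446.69920285,   0.        , 256.68661694],
       [  0.        , 446.69920285, 196.08252901],
       [  0.        ,   0.        ,   1.        ]]), 'extrinsics': array([[-0.00537232, -0.97648088,  0.21553705,  0.43460666],
       [-0.99996636,  0.00390991, -0.00721073, -0.00245471],
       [ 0.00619841, -0.21556854, -0.97646904,  0.91104609],
       [ 0.        ,  0.        ,  0.        ,  1.        ]])}
scene am_knob [{'at': [160.1, 180.5], 'p': 0.76}]
scene am_crank_axis [{'at': [152.2, 190.3], 'p': 0.69}]
scene tri_knob [{'at': [174.7, 374.8], 'p': 0.66}]
{'camera_matrix': array([[371.73359743,   0.        , 254.2729378 ],
       [  0.        , 371.73359743, 195.13718105],
       [  0.        ,   0.        ,   1.        ]]), 'extrinsics': array([[-0.38040077,  0.75758222, -0.53043797,  1.03479191],
       [ 0.92482098,  0.3108731 , -0.2192352 ,  0.16684137],
       [-0.00118979, -0.5739574 , -0.8188843 ,  0.74752013],
       [ 0.        ,  0.        ,  0.        ,  1.        ]])}
```

View pics/top0.png

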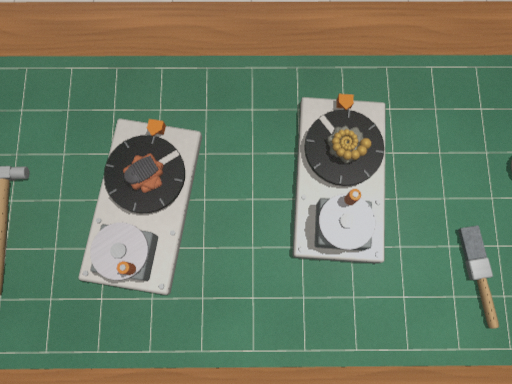

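View pics/scene0.png

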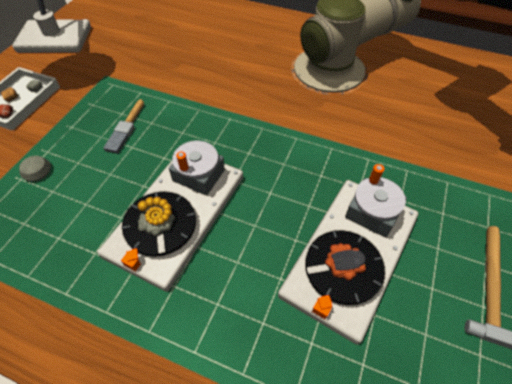

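The ammonite stage is the right one in the top picture: hub at (row 220, col 347), handle at (197, 353), white line at about (126, 328), index at (101, 346). The trilobite stage is on the left.

```bash
cat > h.py <<'E'
import numpy as np
from station import cams, telemetry
def ray(n,at,z):
    P=cams.camera_params(n);K=P["camera_matrix"];E=P["extrinsics"]
    r,c=at; d=E[:3,:3]@np.linalg.solve(K,[c,r,1.]); o=E[:3,3]
    return o+d*(z-o[2])/d[2]
def proj(n,p):
    P=cams.camera_params(n);E=P["extrinsics"]
    q=P["camera_matrix"]@(E[:3,:3].T@(np.asarray(p)-E[:3,3])); return q[:2][::-1]/q[2]
E
python3 - <<'E'
from h import *
import cv2
for n,k,a,t in(("top",[197.5,352.4],[218,352],[271.2,126.5]),("scene",[160.1,180.5],[152.2,190.3],[174.7,374.8])):
    print(n,ray(n,k,.125),ray(n,a,.125),ray(n,t,.125))
im,d=cams.get_image("top")
cv2.imwrite("pics/crop.png",cv2.resize(im[85:270,280:400,::-1],None,fx=3.2,fy=3.2,interpolation=3))
hub=ray("top",[220.5,347],.106); idx=ray("top",[101,346],.05);tab=ray("top",[147.5,344.5],.056);ln=ray("top",[120,324],.056)
print("hub",hub,"tab",tab,"idx",idx,"line",ln)
# orange knob pixels depth
P=cams.camera_params("top");K=P["camera_matrix"];E=P["extrinsics"]
h=cv2.cvtColor(im,cv2.COLOR_RGB2HSV)
v,u=np.mgrid[180:215,335:375]; dd=d[180:215,335:375]; hh=h[180:215,335:375]
X=np.stack([(u-K[0,2])/K[0,0]*dd,(v-K[1,2])/K[1,1]*dd,dd],-1)@E[:3,:3].T+E[:3,3]
m=(hh[...,1]>150)&(hh[...,0]<20)&(X[...,2]>.14)
print(m.sum(),X[m].mean(0),X[m].max(0),X[m].min(0))
E
```

```text
top [ 0.60480276 -0.18084443  0.125     ] [ 0.56736239 -0.17819595  0.125     ] [0.47559049 0.21826662 0.125     ]
scene [ 0.60622217 -0.18496526  0.125     ] [ 0.57767349 -0.17594757  0.125     ] [0.48520685 0.21704666 0.125     ]
hub [ 0.56598709 -0.17306394  0.106     ] tab [ 0.72268847 -0.1859069   0.056     ] idx [ 0.82588298 -0.19514727  0.05      ] line [ 0.78164861 -0.14686808  0.056     ]
30 [ 0.60657493 -0.17696275  0.14857329] [ 0.61527055 -0.16971352  0.15120183] [ 0.59500657 -0.18909331  0.14664363]
```

View pics/crop.png

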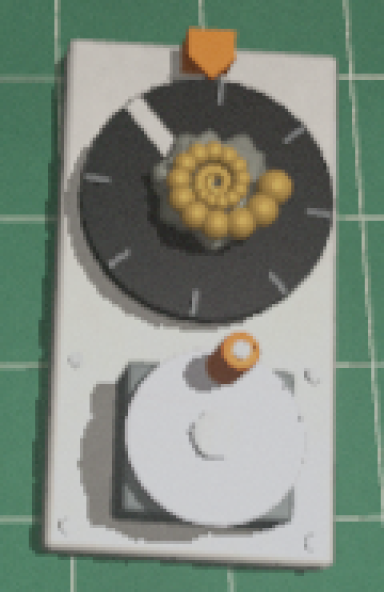

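```bash
python3 -m pendant '[[[-0.025,0.03,0,-6.2,1],[-0.025,0.03,0,-6.2,1],[-0.03,0.028,0,-6.2,1],[-0.034,0.02,0,0,1],[-0.034,0.02,0,0,1]]]' 10
```

```text
t: 0.87
tcp_pos: [0.283, 0.3581, 0.2376]
tcp_rot: [0.702, 0.713, 0.001, -0.001]
force: [0.6, -0.2, 0.5]
opening: 0.0886
```

```bash
python3 -m pendant '[[[-0.035,0.021,0,0,0.7],[-0.035,0.021,0,0,0.7],[-0.035,0.021,0,0,0.7],[-0.035,0.021,0,0,0.7],[-0.035,0.021,0,0,0.7]]]';python3 -m pendant '[[[-0.035,0.021,0,0,0.7],[-0.035,0.021,0,0,0.7],[-0.035,0.021,0,0,0.7],[-0.035,0.021,0,0,0.7],[-0.035,0.021,0,0,0.7]]]'
```

```text
t: 1.28
tcp_pos: [0.3914, 0.1796, 0.2383]
tcp_rot: [0.701, 0.713, 0.002, -0.0]
force: [0.3, 0.8, 0.0]
opening: 0.0618
t: 1.7
tcp_pos: [0.4995, 0.0013, 0.2394]
tcp_rot: [0.701, 0.713, 0.003, 0.001]
force: [0.2, 1.0, 0.3]
opening: 0.0617
```

```bash
python3 -m pendant '[[[-0.035,0.021,0,0,0.7],[-0.035,0.021,0,0,0.7],[-0.035,0.021,0,0,0.7],[-0.035,0.021,0,0,0.7],[-0.033,0.02,0,-1,0.7]]]';python3 -m pendant '[[[0,0,0,0,0.7]]]'
python3 - <<'E'
from h import *
import cv2
print(telemetry.get_state()['tcp_pos'],telemetry.get_state()['joint_pos'])
im,d=cams.get_image("wrist"); cv2.imwrite("pics/w1.png",im[:,:,::-1])
for t in("am_knob","am_crank_axis"):
    for m in cams.mark_of(t,"wrist")[:2]: print(t,m,ray("wrist",m["at"],.125))
P=cams.camera_params("wrist");K=P["camera_matrix"];E=P["extrinsics"]
h=cv2.cvtColor(im,cv2.COLOR_RGB2HSV)
v,u=np.mgrid[0:384,0:512]
X=np.stack([(u-K[0,2])/K[0,0]*d,(v-K[1,2])/K[1,1]*d,d],-1)@E[:3,:3].T+E[:3,3]
m=(d>0)&(h[...,1]>150)&(h[...,0]<20)&(X[...,2]>.138)&(X[...,2]<.155)
print(m.sum(),X[m].mean(0),X[m].max(0),X[m].min(0))
E
```

```text
t: 2.12
tcp_pos: [0.6069, -0.176, 0.2397]
tcp_rot: [0.696, 0.718, 0.003, 0.001]
force: [0.1, 0.2, 1.1]
opening: 0.0616
t: 2.2
tcp_pos: [0.6088, -0.1818, 0.238]
tcp_rot: [0.697, 0.717, 0.003, 0.001]
force: [1.0, 0.3, -1.1]
opening: 0.0616
[ 0.60877775 -0.18177848  0.23795922] [-0.4780218   0.53268773  1.04311267  0.00459816  1.56133951 -2.07705125]
am_crank_axis {'at': [136.5, 272.9], 'p': 0.76} [ 0.56759941 -0.16836435  0.125     ]
316 [ 0.60416913 -0.17325878  0.14944994] [ 0.61432179 -0.16455204  0.151259  ] [ 0.59459665 -0.18213337  0.14549341]
```

View pics/w1.png

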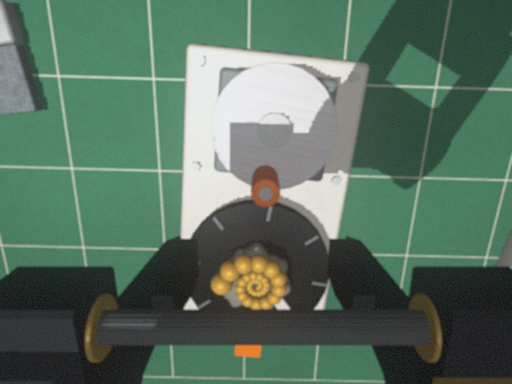

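The wrist picture shows the handle at (193, 265) and the hub at (130, 275), nothing between the fingers and the handle. Descending.

```bash
python3 -m pendant '[[[0.003,-0.002,0.03,0,0.7],[0.002,-0.001,0.03,0,0.7],[0.001,-0.001,0.03,0,0.7],[0,0,0.02,0,0.7]]]';python3 -m pendant '[[[0,0,0.006,0,0.7],[0,0,0,0,0.7]]]'
```

```text
t: 2.68
tcp_pos: [0.6038, -0.1648, 0.1337]
tcp_rot: [0.694, 0.72, 0.006, 0.007]
force: [-0.3, -0.1, 0.3]
opening: 0.0614
t: 2.85
tcp_pos: [0.6017, -0.161, 0.1249]
tcp_rot: [0.693, 0.721, 0.005, 0.004]
force: [-0.7, 0.3, -0.2]
opening: 0.0617
```

```bash
python3 -m pendant '[[[-0.007,0.002,0.004,1,0.7],[-0.007,0.002,0.004,1,0.7],[0,0,0,0,0.7]]]'
```

```text
t: 3.1
tcp_pos: [0.6075, -0.1746, 0.1204]
tcp_rot: [0.706, 0.708, 0.006, 0.007]
force: [0.1, 0.4, -0.5]
opening: 0.0614
```

```bash
python3 -m pendant '[[[0,-0.001,0.004,0,0.4],[0,0,0,0,0.1],[0,0,0,0,0.1],[0,0,0,0,0.1],[0,0,0,0,0.1]]]' 15
```

```text
t: 3.52
tcp_pos: [0.6075, -0.1761, 0.1187]
tcp_rot: [0.706, 0.708, 0.007, 0.009]
force: [0.4, -1.3, -0.2]
opening: 0.0304
```

```bash
python3 -m pendant '[[[0,0,0,0,0.1],[0,0,0,0,0.1]]]' 20
```

```text
t: 3.68
tcp_pos: [0.6076, -0.1764, 0.1188]
tcp_rot: [0.706, 0.708, 0.006, 0.009]
force: [0.2, 0.2, -0.7]
opening: 0.0215
```

```bash
cat > plan.py <<'E'
import sys
from h import *
from scipy.spatial.transform import Rotation as R
cx,cy=float(sys.argv[1]),float(sys.argv[2]); step=float(sys.argv[3]); n=int(sys.argv[4])
s=telemetry.get_state(); p=s['tcp_pos']; M=R.from_quat(s['tcp_rot']).as_matrix()
a=np.arctan2(p[1]-cy,p[0]-cx); r=np.hypot(p[1]-cy,p[0]-cx)
print('ang %.1f r %.4f'%(np.degrees(a),r),p.round(4),s['force'].round(1),'grip %.4f'%s['opening'])
q=p.copy()
for i in range(1,n+1):
    b=a-np.radians(step)*i
    rr=.04
    t=np.array([cx+rr*np.cos(b),cy+rr*np.sin(b),.117 if len(sys.argv)<6 else float(sys.argv[5])])
    print((M.T@(t-q)).round(4).tolist()); q=t
E
python3 plan.py .567 -.172 10 5
```

```text
ang -6.2 r 0.0409 [ 0.6076 -0.1764  0.1188] [ 0.2  0.2 -0.7] grip 0.0215
[-0.0067, -0.0022, 0.0018]
[-0.0065, -0.0025, -0.0]
[-0.006, -0.0036, -0.0001]
[-0.0052, -0.0046, -0.0001]
[-0.0044, -0.0054, -0.0001]
```

```bash
python3 -m pendant '[[[-0.0067,-0.0015,0.001,0,0.1],[-0.0065,-0.0025,0,0,0.1],[-0.006,-0.0036,0,0,0.1],[-0.0052,-0.0046,0,0,0.1],[-0.0044,-0.0054,0,0,0.1]]]' 20; python3 plan.py .567 -.172 15 5
```

```text
t: 4.1
tcp_pos: [0.5919, -0.206, 0.1187]
tcp_rot: [0.706, 0.708, 0.009, 0.012]
force: [2.2, 0.4, 1.4]
opening: 0.0215
ang -53.8 r 0.0421 [ 0.5919 -0.206   0.1187] [2.2 0.4 1.4] grip 0.0215
[-0.0033, -0.0105, 0.0014]
[-0.0024, -0.0101, -0.0003]
[0.0003, -0.0104, -0.0003]
[0.003, -0.01, -0.0003]
[0.0055, -0.0089, -0.0003]
```

```bash
python3 -m pendant '[[[-0.0045,-0.0095,0,0,0.1],[-0.0024,-0.0101,0,0,0.1],[0.0003,-0.0104,0,0,0.1],[0.003,-0.01,0,0,0.1],[0.0055,-0.0089,0,0,0.1]]]' 20; python3 plan.py .567 -.172 15 5
```

```text
t: 4.52
tcp_pos: [0.5401, -0.2037, 0.1187]
tcp_rot: [0.707, 0.707, 0.014, 0.012]
force: [14.0, 11.9, -0.4]
opening: 0.0218
ang -130.4 r 0.0416 [ 0.5401 -0.2037  0.1187] [14.  11.9 -0.4] grip 0.0218
[0.009, -0.006, 0.0015]
[0.0093, -0.0047, -0.0001]
[0.0102, -0.0022, -0.0]
[0.0104, 0.0005, 0.0]
[0.0099, 0.0032, 0.0001]
```

```bash
python3 plan.py .569 -.1705 15 5
```

```text
ang -131.1 r 0.0440 [ 0.5401 -0.2037  0.1187] [14.  11.9 -0.4] grip 0.0218
[0.0109, -0.0043, 0.0016]
[0.0094, -0.0046, -0.0001]
[0.0102, -0.0021, -0.0]
[0.0104, 0.0007, 0.0001]
[0.0099, 0.0033, 0.0001]
```

```bash
python3 -m pendant '[[[0.0105,-0.0045,0,0,0.1],[0.0095,-0.0044,0,0,0.1],[0.0102,-0.002,0,0,0.1],[0.0104,0.0007,0,0,0.1],[0.0099,0.0034,0,0,0.1]]]' 20; python3 plan.py .569 -.1705 15 5
```

```text
t: 4.93
tcp_pos: [0.5316, -0.1565, 0.1188]
tcp_rot: [0.708, 0.706, 0.015, 0.018]
force: [7.8, -6.7, -6.8]
opening: 0.0216
ang 159.5 r 0.0400 [ 0.5316 -0.1565  0.1188] [ 7.8 -6.7 -6.8] grip 0.0216
[0.0093, 0.0047, 0.002]
[0.0077, 0.0071, 0.0003]
[0.0056, 0.0088, 0.0004]
[0.0031, 0.01, 0.0005]
[0.0004, 0.0104, 0.0005]
```

```bash
python3 -m pendant '[[[0.009,0.005,0.001,0,0.1],[0.0077,0.0071,0,0,0.1],[0.0056,0.0088,0,0,0.1],[0.0031,0.01,0,0,0.1],[0.0004,0.0104,0,0,0.1]]]' 20; python3 plan.py .569 -.1705 15 5
```

```text
t: 5.35
tcp_pos: [0.5681, -0.1341, 0.1187]
tcp_rot: [0.709, 0.705, 0.01, 0.018]
force: [-2.5, 1.6, 1.9]
opening: 0.0214
ang 91.4 r 0.0364 [ 0.5681 -0.1341  0.1187] [-2.5  1.6  1.9] grip 0.0214
[0.0026, 0.0102, 0.0021]
[-0.0037, 0.0098, 0.0004]
[-0.0061, 0.0085, 0.0004]
[-0.0081, 0.0066, 0.0004]
[-0.0095, 0.0043, 0.0003]
```

```bash
python3 plan.py .5677 -.174 17 5
```

```text
ang 89.4 r 0.0399 [ 0.5681 -0.1341  0.1187] [-2.5  1.6  1.9] grip 0.0214
[-0.0017, 0.0116, 0.0022]
[-0.0051, 0.0106, 0.0005]
[-0.008, 0.0087, 0.0004]
[-0.0102, 0.0059, 0.0003]
[-0.0115, 0.0027, 0.0002]
```

```bash
python3 -m pendant '[[[-0.0017,0.0116,0.001,0,0.1],[-0.0051,0.0106,0,0,0.1],[-0.008,0.0087,0,0,0.1],[-0.0102,0.0059,0,0,0.1],[-0.0115,0.0027,0,0,0.1]]]' 20; python3 plan.py .5677 -.174 17 5
```

```text
t: 5.77
tcp_pos: [0.6067, -0.166, 0.1188]
tcp_rot: [0.708, 0.706, 0.013, 0.012]
force: [7.7, 4.8, -3.1]
opening: 0.0214
ang 11.7 r 0.0398 [ 0.6067 -0.166   0.1188] [ 7.7  4.8 -3.1] grip 0.0214
[-0.0118, 0.0008, 0.0018]
[-0.0115, -0.0028, -0.0001]
[-0.0102, -0.006, -0.0002]
[-0.008, -0.0087, -0.0003]
[-0.0051, -0.0107, -0.0004]
```

```bash
python3 -m pendant '[[[-0.0118,0.0008,0.001,0,0.1],[-0.0115,-0.0028,0,0,0.1],[-0.0102,-0.006,0,0,0.1],[-0.008,-0.0087,0,0,0.1],[-0.0051,-0.0107,0,0,0.1]]]' 20; python3 plan.py .5677 -.174 17 5
```

```text
t: 6.18
tcp_pos: [0.5774, -0.2133, 0.1186]
tcp_rot: [0.707, 0.707, 0.015, 0.01]
force: [-0.2, 13.1, 8.3]
opening: 0.0214
ang -76.1 r 0.0405 [ 0.5774 -0.2133  0.1186] [-0.2 13.1  8.3] grip 0.0214
[-0.0007, -0.0119, 0.0011]
[0.0024, -0.0116, -0.0004]
[0.0057, -0.0104, -0.0003]
[0.0084, -0.0083, -0.0002]
[0.0105, -0.0054, -0.0001]
```

```bash
python3 -m pendant '[[[-0.0005,-0.0119,0,0,0.1],[0.0026,-0.0116,0,0,0.1],[0.0059,-0.0104,0,0,0.1],[0.0086,-0.0083,0,0,0.1],[0.0106,-0.0054,0,0,0.1]]]' 20; python3 plan.py .5677 -.174 17 5
python3 - <<'E'
from h import *
import cv2
for n in("top","scene"):
    im,d=cams.get_image(n);r=(85,270,280,400) if n=="top" else (130,290,90,250)
    cv2.imwrite(f"pics/{n}2.png",cv2.resize(im[r[0]:r[1],r[2]:r[3],::-1],None,fx=3.2,fy=3.2,interpolation=3))
E
```

```text
t: 6.6
tcp_pos: [0.5288, -0.1853, 0.1189]
tcp_rot: [0.709, 0.705, 0.023, 0.014]
force: [20.1, 2.9, -8.9]
opening: 0.0216
ang -163.8 r 0.0405 [ 0.5288 -0.1853  0.1189] [20.1  2.9 -8.9] grip 0.0216
[0.0118, -0.0013, 0.0019]
[0.0117, 0.0018, 0.0002]
[0.0106, 0.0052, 0.0004]
[0.0087, 0.008, 0.0005]
[0.0059, 0.0102, 0.0006]
```

View pics/top2.png

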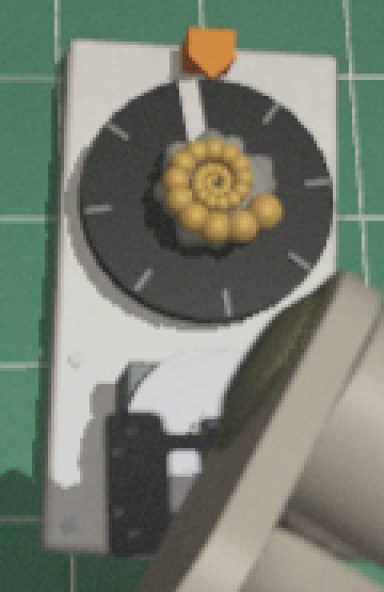

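View pics/scene2.png

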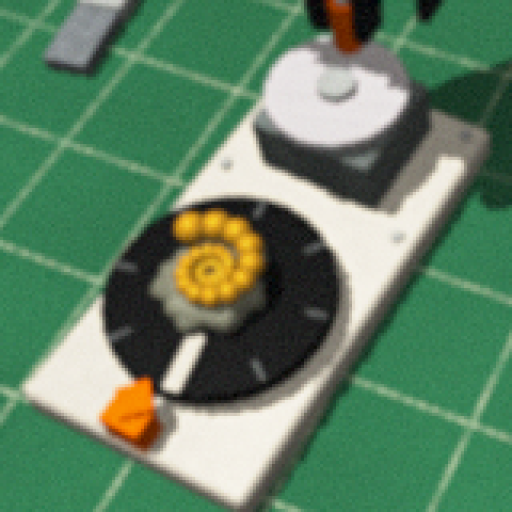

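Scene and top views: white line is now ~10-13° short of the index (line tip at crop (188,82), index tip at (212,78)). About 200° more of crank.

```bash
python3 -m pendant '[[[0.0119,-0.0011,0.001,0,0.1],[0.0117,0.0018,0,0,0.1],[0.0106,0.0052,0,0,0.1],[0.0087,0.008,0,0,0.1],[0.0059,0.0102,0,0,0.1]]]' 20; python3 plan.py .5677 -.174 17 5
```

```text
t: 7.12
tcp_pos: [0.5495, -0.1384, 0.1188]
tcp_rot: [0.71, 0.704, 0.019, 0.015]
force: [-1.3, -3.4, -4.2]
opening: 0.0213
ang 117.0 r 0.0400 [ 0.5495 -0.1384  0.1188] [-1.3 -3.4 -4.2] grip 0.0213
[0.0039, 0.0111, 0.0024]
[0.0004, 0.0118, 0.0006]
[-0.0031, 0.0114, 0.0005]
[-0.0063, 0.01, 0.0005]
[-0.0089, 0.0078, 0.0003]
```

```bash
python3 -m pendant '[[[0.0039,0.0111,0.001,0,0.1],[0.0004,0.0118,0,0,0.1],[-0.0031,0.0114,0,0,0.1],[-0.0063,0.01,0,0,0.1],[-0.0089,0.0078,0,0,0.1]]]' 20; python3 plan.py .5677 -.174 15 3
python3 - <<'E'
from h import *
import cv2
for n in("top",):
    im,d=cams.get_image(n);r=(85,200,290,400)
    cv2.imwrite(f"pics/{n}3.png",cv2.resize(im[r[0]:r[1],r[2]:r[3],::-1],None,fx=5,fy=5,interpolation=3))
E
```

```text
t: 7.53
tcp_pos: [0.6002, -0.1505, 0.1187]
tcp_rot: [0.709, 0.705, 0.015, 0.01]
force: [-4.6, 0.7, 2.4]
opening: 0.021
ang 35.9 r 0.0401 [ 0.6002 -0.1505  0.1187] [-4.6  0.7  2.4] grip 0.0210
[-0.0093, 0.0048, 0.0018]
[-0.0101, 0.0025, 0.0]
[-0.0104, -0.0002, -0.0001]
```

View pics/top3.png

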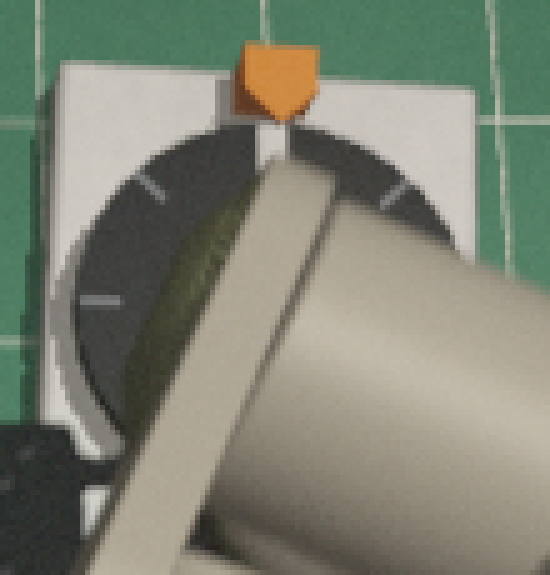

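Line end at (271,130) vs index tip (283,122): about 3-4° short, so ~60° of crank more.

```bash
python3 -m pendant '[[[-0.0093,0.0048,0.001,0,0.1],[-0.0101,0.0025,0,0,0.1],[-0.0104,-0.0002,0,0,0.1],[-0.008,-0.002,0,0,0.1],[0,0,0,0,0.1]]]' 20; python3 plan.py .5677 -.174 15 1; python3 -m pendant '[[[0,0,0,0,0.7],[0,0,0,0,0.7],[0,0,0,0,0.7],[0,0,0,0,0.7]]]';python3 plan.py .5677 -.174 15 1
```

```text
t: 8.0
tcp_pos: [0.6048, -0.1891, 0.1188]
tcp_rot: [0.709, 0.705, 0.014, 0.008]
force: [-1.2, -1.8, 1.1]
opening: 0.0211
ang -22.2 r 0.0401 [ 0.6048 -0.1891  0.1188] [-1.2 -1.8  1.1] grip 0.0211
[-0.0091, -0.0053, 0.0015]
t: 8.33
tcp_pos: [0.6045, -0.1889, 0.1184]
tcp_rot: [0.709, 0.705, 0.015, 0.008]
force: [-0.7, 0.5, 0.2]
opening: 0.0459
ang -22.1 r 0.0397 [ 0.6045 -0.1889  0.1184] [-0.7  0.5  0.2] grip 0.0459
[-0.0092, -0.0049, 0.0012]
```

```bash
python3 -m pendant '[[[0,0,0,0,0.7],[0,0,-0.02,0,0.7],[0,0,-0.03,0,0.7],[0,0,-0.035,0,0.7],[0,0,-0.035,0,0.7]]]'; python3 -m pendant '[[[0.01,-0.035,-0.01,0,0.7],[0.01,-0.035,0,0,0.7],[0.01,-0.035,0,0,0.7],[0.01,-0.035,0,0,0.7],[0,-0.035,0,0,0.7]]]'; python3 -m pendant '[[[0,0,0,0,0.7]]]';python3 - <<'E'
from h import *
import cv2
for n in("top","scene"):
    im,d=cams.get_image(n);r=(85,280,80,400) if n=="top" else (110,330,90,410)
    cv2.imwrite(f"pics/{n}4.png",cv2.resize(im[r[0]:r[1],r[2]:r[3],::-1],None,fx=2.5,fy=2.5,interpolation=3))
    for t in("tri_knob","am_knob"): print(n,t,[(m,ray(n,m["at"],.125)) for m in cams.mark_of(t,n)[:2]])
E
```

```text
t: 8.75
tcp_pos: [0.5985, -0.1875, 0.2336]
tcp_rot: [0.709, 0.705, 0.012, -0.0]
force: [0.7, -0.3, 0.3]
opening: 0.062
t: 9.17
tcp_pos: [0.425, -0.1468, 0.2477]
tcp_rot: [0.707, 0.707, 0.015, 0.011]
force: [-0.2, -0.3, 0.3]
opening: 0.0615
t: 9.25
tcp_pos: [0.4205, -0.1451, 0.2477]
tcp_rot: [0.708, 0.706, 0.015, 0.01]
force: [0.2, -1.2, 0.4]
opening: 0.0619
top tri_knob [({'at': [271.2, 129.0], 'p': 0.55}, array([0.47556859, 0.21393796, 0.125     ]))]
top am_knob [({'at': [198.8, 356.5], 'p': 0.62}, array([ 0.60237585, -0.18811989,  0.125     ]))]
scene tri_knob [({'at': [175.0, 373.2], 'p': 0.63}, array([0.48730234, 0.21407168, 0.125     ]))]
scene am_knob [({'at': [159.2, 178.5], 'p': 0.55}, array([ 0.60561151, -0.19028154,  0.125     ]))]
```

View pics/top4.png

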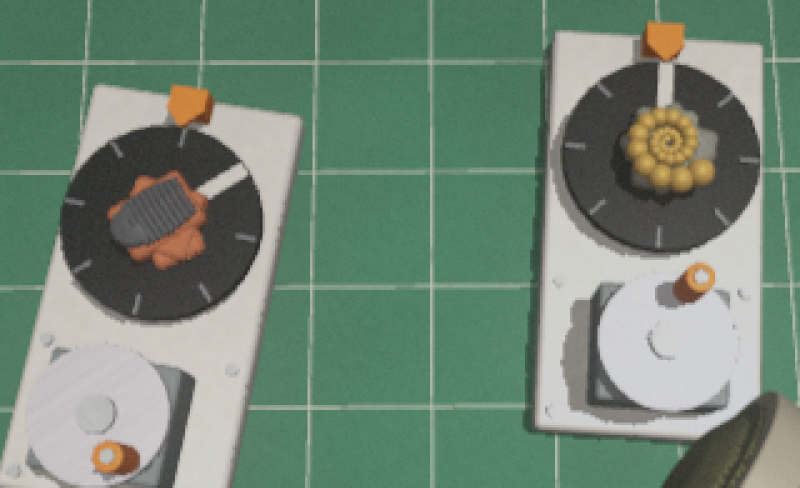

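View pics/scene4.png

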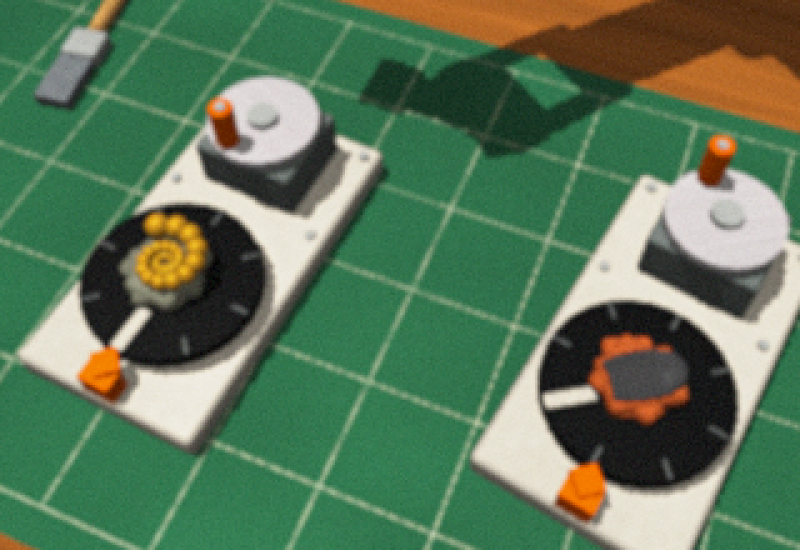

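The white line (top view, (666,66)) sits on the index tip (666,60). The trilobite handle is unmoved, and the gripper is clear at 0.25 m height.

```bash
python3 -m pendant '[[[0,0,0,0,0.7],[0,0,0,0,0.7]]]'; python3 -c "
from station import order;print(order.sign_off())"
```

```text
t: 9.72
tcp_pos: [0.4275, -0.1475, 0.2471]
tcp_rot: [0.707, 0.707, 0.015, 0.01]
force: [-0.2, 0.0, -0.2]
opening: 0.0618
the job is handed in; nothing more can be done
None
```

I gripped the ammonite stage's crank handle and carried it clockwise about two turns, until the white line met the orange index. Then I let go, backed the gripper away and handed the job in at 9.7 s; no verdict was reported.

**White line:** in the last top and scene pictures it sits on the index tip, by eye within 1–2°. The limit is 10°.

**Trilobite handle:** it stands where it was. The network's two readings differ by about 3–4 mm, which I take as its noise.

**Gripper and forces:** the gripper was clear of everything, about 0.25 m above the bench, with no force on it. The largest force I read while cranking was about 22 N.

No check failed. The camera and network estimates of the crank axis differed from each other by several mm, so I took the axis from the low-force points on the path instead.

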